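# Clear the sculptor's bench and start the dust extraction

### The job

Clear the plaster-sanding floats off the bench: hang every one of them on the rack, its peg through the eye in its fin. Then open the air gate by turning its wing knob clockwise until it clicks over, and last pull the start knob on the sloping box outward until it clicks and stays out, then let go of it. Leave the jar and the plaster lump where they are.

Things in the scene. Friction and masses are not known exactly. Their poses are not given: they have to be found in the camera images.
- float1_mid (a point): sanding float: wooden sole 130 x 60 x 14 mm (x, y, z), on it an upright fin 110 mm long (x), 14 mm thick (y), up to 84 mm; 0.2 kg. Through the fin's middle, along y, goes the hanging eye: arched window 40 mm wide, 34 to 70 mm up. The fin is solid 20 to 55 mm either side of the middle: pinch there. Point: middle of the float, 42 mm above its underside (eye's centre 10 mm higher). May be absent (None)
- float2_mid (a point): another float like float1, same sizes, same point and axes (x along the fin, y across it along the eye's axis, z up); the same either way round. The floats stand on the bench between robot and rack, any way round. The eye's upper corners are cut off, so a hung float centres itself on its peg. May be absent (None)
- float3_mid (a point): another float like float1, same sizes, same point and axes. May be absent (None)
- float4_mid (a point): another float like float1, same sizes, same point and axes. May be absent (None)
- peg1 (a point): peg of the rack at its -y end: round steel, 10 mm thick, level, 140 mm above the bench, pointing at the robot. Point: on its axis, 85 mm from the rail's centre line; x along the peg towards the rail, y along the rail, z up. From the point it goes on 40 mm to the robot, then a tip of 12 mm more that turns up 8 mm. A float hung here has its middle 23 mm below this point
- peg2 (a point): second peg of the rack from its -y end, like peg1; the pegs stand 140 mm apart, the rail's front face is 72 mm behind these points
- peg3 (a point): third peg of the rack, like peg1
- peg4 (a point): peg of the rack at its +y end, like peg1
- rack: wooden tool rack fixed on the bench beyond the floats: rail 530 mm long (y), 25 mm thick, 125 to 155 mm above the bench, on a post at each end; four pegs point from it to the robot (-x). Origin under the rail's middle
- gate_grip (a point): middle of the black wing knob on the air gate (squat grey round duct stub, 104 mm across, foot 124 mm, 58 mm high, fixed at one side of the bench). The wing is 70 mm long (x of this point), 16 mm thick (y), from 20 mm below to 14 mm above the point, which is 89 mm above the bench. z: turning axis, up; the point turns with the knob
- gate_knob (a joint): turn of the gate's wing knob in rad: 0 closed (start), growing clockwise seen from above, stop at 1.2. Spring detent: up to 0.25 N m against the turn; past midway (0.6) it snaps over and rests at the stop (open); let go short of midway it springs back to 0
- start_grip (a point): middle of the start knob's round black head, 40 mm across, 24 mm thick, on the sloping face of a grey starter box (120 x 120 mm, 35 mm high in front, 97 at the back, fixed at the bench's other side). z is the knob's axis, out of the face, 30 deg from vertical, leaning to the box's front (-x); y lies level across the box. Off: point 34 mm out from the face, 22 mm gap under the head
- start_knob (a joint): how far the start knob is pulled out along its axis, m: 0 off (start). Spring click: about 8 N against the pull; past midway (9 mm) it snaps over by itself to the stop at 18 mm and stays there when let go (on); let go short of midway it springs back to 0
- jar: bystander: white plastic jar, 72 mm across, 100 mm high; origin under its centre
- offcut: bystander: lump of plaster, 85 x 60 mm, about 60 mm high; origin under its centre

How it is judged:
By the outcome, as a careful person would: the job done as asked, in the order asked, and still so for the second after the job is handed in, with the robot touching nothing.
Of float1, float2, float3, float4 only 3 to 4 are there at a start; the rules pass over those that are not, and their reading is None.
At some moment in a run one of float1, float2, float3, float4 may be knocked a few centimetres aside while the robot is not near it.
It also fails if it takes over 208 s, if anything falls off the work surface, if the arm or the gripper's body presses on something with over 40 N, if the wrist force passes 120 N, or if a joint passes its speed limit or range.

### The arm

A 7-joint arm with a two-finger parallel gripper is mounted at the origin on the work surface. World frame = base frame: x ahead of the robot, y to its left, z up, the work surface at z = 0. Lengths are in m, angles in rad, forces in N, time in s.
With the tool pointing down it reaches from about 0.425 to 0.825 m from the base axis. Payload 3.6 kg.
Tool frame: the origin (TCP) lies where the fingers leave the gripper's body, on its centre line; the fingertips stand 73 mm ahead of it and the grasp point (between the pads) lies 54 mm ahead of it; z points along the fingers, y is the line along which they close (so a half turn about z gives the same grasp; the last joint's range is limited). The gripper opens to 85 mm and grips with 20 to 120 N. Pads are 22 mm wide; open, the fingers measure 114 mm over their backs; the gripper's body (76 mm by 85 mm) begins 54 mm behind the grasp point. The pads swing forward as they close: fully open they stand 13 mm farther back than shut.
Start: joints at [-1.218, 0.615, -0.013, 1.423, 0.008, 1.103, -0.04], TCP at [0.24, 0.604, 0.304] pointing down, gripper open.
Joint ranges: [-3.12, 3.12], [-0.3, 2.06], [-1.34, 1.32], [0.26, 2.42], [-1.36, 4.5], [0.01, 1.98], [-2.84, 2.84]. Speed limits (rad/s): [2.79, 2.79, 3.14, 3.14, 3.14, 3.14, 3.14].

### API

Orientations are given as a unit quaternion [x, y, z, w].
In Python, from station import arm, snapshot, camera_info, ticket gives the robot as it stands. Calls block until the motion is done:
- arm.movep(position, orientation): joint-space move of the TCP to a pose.
- arm.line_to(position, velocity=0.15, ori=None): straight line of the TCP; ori=None keeps the orientation; velocity is the mean speed in m/s.
- arm.move_j(angles): joint-space move.
- arm.move_gripper(opening, effort=None): opening from 0.0 (shut) to 1.0 (fully open); effort is the grip in N (None keeps the last); returns when the fingers have stopped.
- arm.pause(seconds).
- arm.ik(position, orientation): joint angles nearest the present ones, or None.
- snapshot(name): name is "side" or "top" or "wrist"; returns the picture (384x512x3 uint8, blue, green, red); there is no depth.
- camera_info(name): a dict with "fx", "fy", "cx", "cy" (pixels), "R" (3x3) and "t" (3): a world point X has camera coordinates R X + t; the wrist camera has in their place "T_tool_cam" (4x4, takes a point from camera to tool coordinates, whose origin is the TCP and whose axes are the flange's). Camera axes: x right, y down, z forward; pixel columns grow to the right and rows downward; lengths in m; the calibration is good to about 2 mm. The wrist camera is an equidistant fisheye: a pixel r from the principal point sees the ray r / f radians off the axis. A picture is of the moment at which its call begins: read the wrist's pose just before it. camera_info takes no time and is no camera call.
A pose or a line that the arm cannot do raises arm.MotionError and nothing moves.
- ticket.finish_job(): hands the job in; it is judged then, once.
Readings, each from a call of its own:
- arm.read_time(): time.
- arm.read_joint_positions(): joint angles.
- arm.read_dq(): joint speeds.
- arm.read_effort(): joint torques, N m.
- arm.read_tool_pos(): TCP position.
- arm.read_eef_rot(): TCP orientation.
- arm.read_ft_force(): force on the tool from outside, world axes, zero at the start.
- arm.read_wrist_torque(): the same for the moment, N m.
- arm.read_opening(): opening from 0.0 (shut) to 1.0 (fully open).
- arm.read_finger_force(): force on a finger pad.
Only numpy, scipy, OpenCV 4.12 (cv2) and the standard library are available. Lean on these libraries where they do the work, as an engineer would, in place of code of your own. Each camera call takes 0.05 s, during which the arm holds its last target. There are 200 camera calls.

## Working session

There is one attempt and no reset: what is moved stays moved. The work goes in short steps, each a Python script; the robot and the scene stay as the last script left them, time stands still between calls to the robot, and variables do not carry over. Pictures are saved under pics/ and viewed, at most 14 in all, crops included, and the job is handed in when it is done.

```bash
ls; mkdir -p pics; python3 - <<'E'
from station import arm, snapshot, camera_info
import cv2
for n in ("side","top","wrist"):
    cv2.imwrite(f"pics/{n}0.png",snapshot(n)); c=camera_info(n); print(n,c)
print(arm.read_tool_pos(),arm.read_eef_rot(),arm.read_time())
E
```

```text
pics
side {'fx': 433.84585149018505, 'fy': 433.84585149018505, 'cx': 261.04617600492156, 'cy': 195.37233239635958, 'R': array([[ 0.90597286, -0.42312324,  0.01341248],
       [-0.20609071, -0.46850434, -0.8590869 ],
       [ 0.36978344,  0.77554523, -0.51165398]]), 't': array([-0.5416427 ,  0.22967014,  1.22343438])}
top {'fx': 462.17264180479435, 'fy': 462.17264180479435, 'cx': 254.20749889723234, 'cy': 184.49562515322333, 'R': array([[ 0.01460552, -0.99987839, -0.00546647],
       [-0.9954815 , -0.01402785, -0.09391385],
       [ 0.09382574,  0.00681343, -0.99556532]]), 't': array([9.42775542e-04, 5.78412694e-01, 1.40175609e+00])}
wrist {'fx': 297.3186396354542, 'fy': 297.3186396354542, 'cx': 253.34964400734128, 'cy': 190.06935107698936, 'T_tool_cam': array([[ 7.59156185e-04, -9.51610130e-01, -3.07306986e-01,
         7.95475608e-02],
       [ 9.99999482e-01,  5.13861528e-04,  8.79120772e-04,
         2.24840333e-05],
       [-6.78666995e-04, -3.07307494e-01,  9.51610027e-01,
        -6.94593552e-02],
       [ 0.00000000e+00,  0.00000000e+00,  0.00000000e+00,
         1.00000000e+00]])}
[0.24019114 0.6035165  0.30299942] [ 1.88230739e-01  9.82124327e-01 -9.78281026e-04 -1.94912456e-04] 0.15
```

View pics/top0.png

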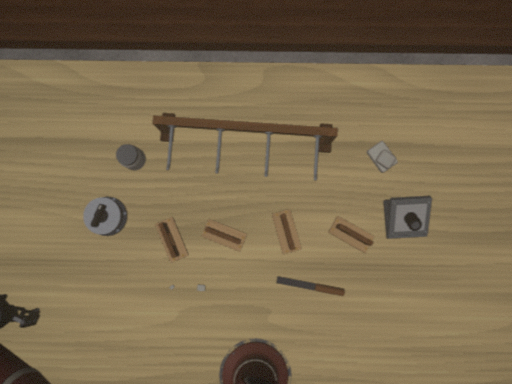

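View pics/side0.png

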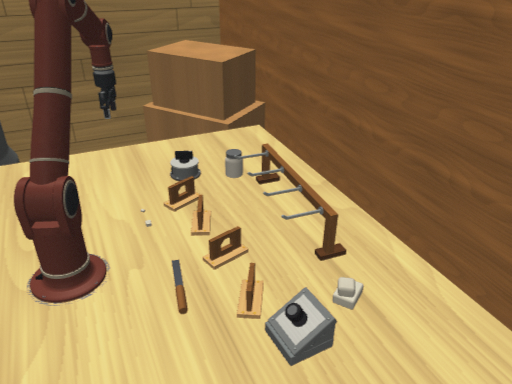

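```bash
cat > h.py <<'E'
from station import arm, snapshot, camera_info
import numpy as np, cv2, pickle
from scipy.spatial.transform import Rotation as Rot
INFO={n:camera_info(n) for n in ("side","top","wrist")}
def down(th):
    "tool down, tool y (closing line) at world angle th"
    y=np.array([np.cos(th),np.sin(th),0]); z=np.array([0,0,-1.])
    return Rot.from_matrix(np.c_[np.cross(y,z),y,z]).as_quat()
def pose(): return np.array(arm.read_tool_pos()),np.array(arm.read_eef_rot())
def ray(cam,uv,tp=None):
    "origin, unit direction in world"
    c=INFO[cam]; p=(np.asarray(uv,float)-[c['cx'],c['cy']])/[c['fx'],c['fy']]
    if cam!='wrist':
        d=c['R'].T@np.r_[p,1]; return -c['R'].T@c['t'], d/np.linalg.norm(d)
    r=np.linalg.norm(p); dc=np.r_[p*np.sinc(r/np.pi),np.cos(r)]
    T=c['T_tool_cam']; R=Rot.from_quat(tp[1]).as_matrix()
    return tp[0]+R@T[:3,3], R@T[:3,:3]@dc
def plane(cam,uv,z,tp=None):
    o,d=ray(cam,uv,tp); return o+d*(z-o[2])/d[2]
def tri(rays):
    A=np.zeros((3,3)); b=np.zeros(3)
    for o,d in rays:
        P=np.eye(3)-np.outer(d,d); A+=P; b+=P@o
    X=np.linalg.solve(A,b)
    return X,max(np.linalg.norm((np.eye(3)-np.outer(d,d))@(X-o)) for o,d in rays)
def proj(cam,X,tp=None):
    c=INFO[cam]
    if cam!='wrist': q=c['R']@X+c['t']; return np.array([c['fx']*q[0]/q[2]+c['cx'],c['fy']*q[1]/q[2]+c['cy']])
    T=c['T_tool_cam']; R=Rot.from_quat(tp[1]).as_matrix()
    q=T[:3,:3].T@(R.T@(np.asarray(X)-tp[0])-T[:3,3]); n=np.hypot(q[0],q[1]); a=np.arctan2(n,q[2])
    return np.array([c['cx'],c['cy']])+c['fx']*a*q[:2]/n
def shot(name):
    tp=pose(); im=snapshot('wrist'); cv2.imwrite(f'pics/{name}.png',im); pickle.dump(tp,open(f'pics/{name}.pkl','wb')); return im,tp
def load(name): return cv2.imread(f'pics/{name}.png'),pickle.load(open(f'pics/{name}.pkl','rb'))
E
python3 - <<'E'
from h import *
for n,uv,z in [('f',(172,239),.08),('f',(225,235),.08),('f',(287,231),.08),('f',(351,234),.08),('tip',(169,169),.145),('tip',(219,172),.145),('tip',(267,175),.145),('tip',(317,179),.145),('root',(171,125),.14),('root',(319,134),.14),('gate',(99,215),.1),('start',(413,221),.09)]:
    print(n,plane('top',uv,z).round(3))
for i,(x,y) in enumerate([(.47,.3),(.47,.1),(.47,-.1),(.47,-.3)]):
    arm.movep([x,y,.33],down(np.pi/2)); shot(f's{i}')
print(arm.read_time())
a=np.vstack([np.hstack([cv2.imread(f'pics/s{i}.png') for i in r]) for r in ((0,1),(2,3))])
cv2.imwrite('pics/s.png',cv2.resize(a,(800,600)))
E
```

```text
f [0.409 0.249 0.08 ]
f [0.423 0.093 0.08 ]
f [ 0.437 -0.09   0.08 ]
f [ 0.431 -0.278  0.08 ]
tip [0.608 0.252 0.145]
tip [0.602 0.109 0.145]
tip [ 0.595 -0.028  0.145]
tip [ 0.585 -0.169  0.145]
root [0.737 0.251 0.14 ]
root [ 0.716 -0.176  0.14 ]
gate [0.476 0.461 0.1  ]
start [ 0.472 -0.458  0.09 ]
4.225
```

View pics/s.png

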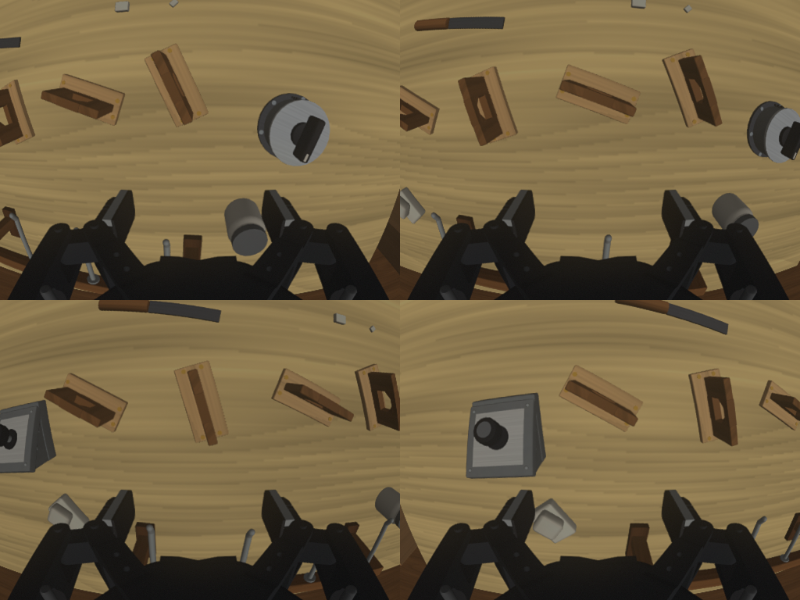

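```bash
python3 - <<'E'
from h import *
for n,p,th in [('st0',(.54,-.44,.33),np.pi/2),('st1',(.50,-.36,.33),np.pi/2),('r0',(.52,-.1,.33),-np.pi/2),('r1',(.52,.04,.33),-np.pi/2),('r2',(.52,.18,.33),-np.pi/2),('g0',(.54,.44,.33),np.pi/2),('g1',(.50,.36,.33),np.pi/2)]:
    try: arm.movep(p,down(th)); shot(n)
    except arm.MotionError as e: print(n,e)
print(arm.read_time())
a=np.vstack([np.hstack([cv2.imread(f'pics/{i}.png') for i in r]) for r in (('r0','r2'),('st0','g0'))])
cv2.imwrite('pics/rr.png',cv2.resize(a,(800,600)))
E
```

```text
11.9
```

View pics/rr.png

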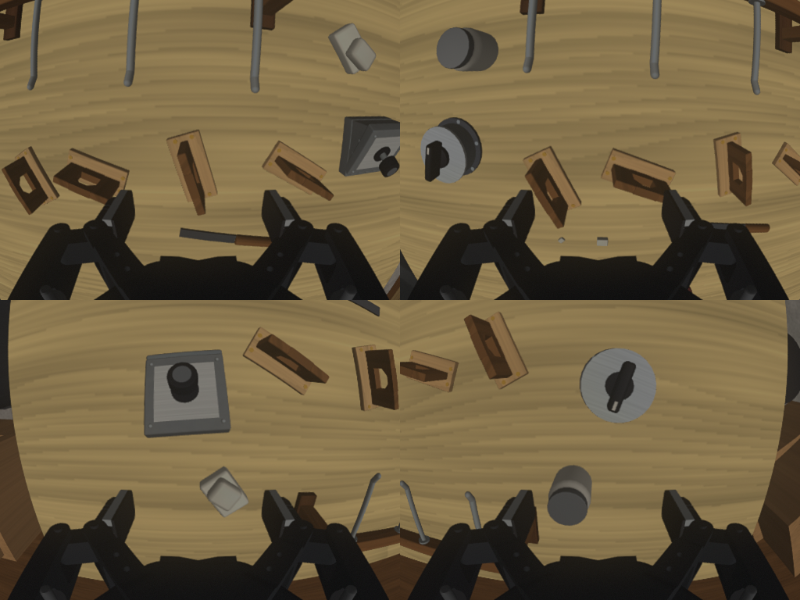

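```bash
python3 - <<'E'
from h import *
for n in ('r0','r1','r2'):
    im,tp=load(n); hsv=cv2.cvtColor(im,cv2.COLOR_BGR2HSV)
    m=((hsv[...,1]<70)&(hsv[...,2]>40)).astype(np.uint8); m[150:]=0
    m=cv2.morphologyEx(m,cv2.MORPH_CLOSE,np.ones((3,3)))
    N,L,S,C=cv2.connectedComponentsWithStats(m)
    for k in range(1,N):
        x,y,w,h,a=S[k]
        if h<60 or w>45: continue
        v,u=np.nonzero(L==k); tip=np.array([u[v>v.max()-3].mean(),v.max()-2.])
        mid=np.array([[u[v==r].mean(),r] for r in range(max(y,0)+3,v.max()-20,4)])
        P=np.array([plane('wrist',q,.14,tp)[:2] for q in mid])
        c=np.polyfit(P[:,0],P[:,1],1)
        print(n,tip.round(1),'tip@.148',plane('wrist',tip,.148,tp).round(4),'y at x=.65: %.4f slope %.4f'%(np.polyval(c,.65),c[0]),'xmax %.3f'%P[:,0].max())
A=[cv2.resize(cv2.imread('pics/st0.png')[50:190,170:310],(400,400),interpolation=cv2.INTER_CUBIC),cv2.resize(cv2.imread('pics/g0.png')[40:180,210:350],(400,400),interpolation=cv2.INTER_CUBIC)]
a=np.hstack(A); cv2.imwrite('pics/crop.png',np.clip(a*1.6,0,255).astype(np.uint8))
E
```

```text
r0 [ 38.2 112. ] tip@.148 [0.6011 0.1165 0.148 ] y at x=.65: 0.1136 slope -0.0564 xmax 0.717
r0 [163. 108.] tip@.148 [ 0.5925 -0.0231  0.148 ] y at x=.65: -0.0264 slope -0.0553 xmax 0.689
r0 [326.1 116. ] tip@.148 [ 0.5848 -0.163   0.148 ] y at x=.65: -0.1665 slope -0.0553 xmax 0.688
r1 [163.4  99. ] tip@.148 [0.6001 0.1168 0.148 ] y at x=.65: 0.1138 slope -0.0570 xmax 0.689
r1 [327.3 107. ] tip@.148 [ 0.5926 -0.0234  0.148 ] y at x=.65: -0.0262 slope -0.0571 xmax 0.688
r1 [456.8 126. ] tip@.148 [ 0.5856 -0.1634  0.148 ] y at x=.65: -0.1663 slope -0.0531 xmax 0.713
r2 [161.7  90. ] tip@.148 [0.6086 0.2565 0.148 ] y at x=.65: 0.2540 slope -0.0557 xmax 0.689
r2 [326.  98.] tip@.148 [0.6006 0.1164 0.148 ] y at x=.65: 0.1140 slope -0.0549 xmax 0.689
r2 [456.5 118. ] tip@.148 [ 0.5935 -0.0237  0.148 ] y at x=.65: -0.0263 slope -0.0630 xmax 0.717
```

View pics/crop.png

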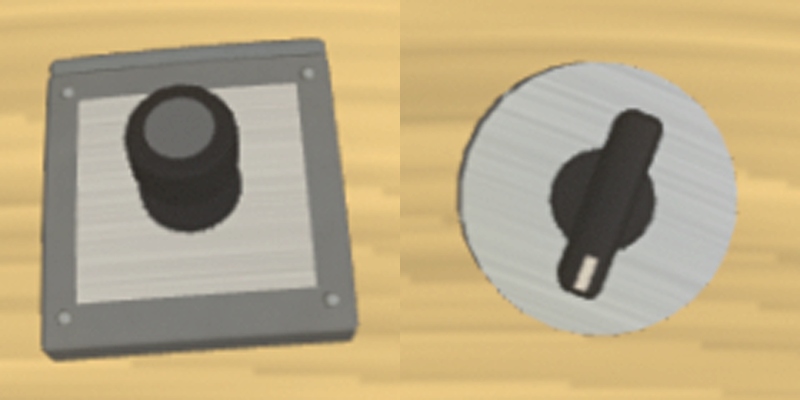

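```bash
python3 - <<'E'
from h import *
def black(im,seed,T=45):
    g=im.max(2); m=(g<T).astype(np.uint8)
    N,L,S,C=cv2.connectedComponentsWithStats(m)
    k=[k for k in range(1,N) if S[k,4]>150]; k=min(k,key=lambda k:np.linalg.norm(C[k]-seed)); return (L==k).astype(np.uint8),S[k]
# start
R=[]
for n in ('st0','st1','s3'):
    im,tp=load(n); seed=proj('wrist',[.472,-.458,.09],tp)
    b,S=black(im,seed); c,_=cv2.findContours(b,cv2.RETR_CCOMP,cv2.CHAIN_APPROX_NONE),0
    cs,h=c; holes=[x for x,q in zip(cs,h[0]) if q[3]>=0 and cv2.contourArea(x)>30]
    for x in holes:
        (u,v),ax,_=cv2.fitEllipse(x); print(n,S,(u,v),ax); R.append(ray('wrist',(u,v),tp))
if len(R)>1: print('head top',tri(R))
im,tp=load('st0')
f=lambda a:np.array([170+a[0]/2.857,50+a[1]/2.857])
for a,b,z in [((68,92),(308,73),.042),((64,318),(333,300),.09)]:
    A,B=plane('wrist',f(a),z,tp),plane('wrist',f(b),z,tp); print('box',A.round(4),B.round(4),np.linalg.norm(B-A),'yaw',np.arctan2(-(B-A)[0],(B-A)[1]))
# gate
R=[]
for n in ('g0','g1','s0'):
    im,tp=load(n); b,S=black(im,proj('wrist',[.476,.461,.1],tp),60)
    v,u=np.nonzero(b); r=cv2.minAreaRect(np.c_[u,v].astype(np.float32))
    P=np.array([plane('wrist',q,.103,tp)[:2] for q in zip(u,v)]); c=P.mean(0); w,V=np.linalg.eigh(np.cov((P-c).T)); d=V[:,1]
    rr=cv2.minAreaRect((P*1000).astype(np.float32))
    print(n,S,'c',c.round(4),'ang',np.arctan2(*d[::-1]),rr); R.append(ray('wrist',r[0],tp))
print('gate',tri(R))
T=[ray('wrist',u,load(n)[1]) for n,u in (('r0',(163,109)),('r1',(327.3,108)),('r2',(456.5,119)))]; print('tip2',tri(T))
T=[ray('wrist',u,load(n)[1]) for n,u in (('r0',(38.2,113)),('r1',(163.4,100)),('r2',(326,99)))]; print('tip3',tri(T))
E
```

```text
st0 [ 214   80   40   51 1167] (232.21896362304688, 94.38067626953125) (22.735240936279297, 26.205259323120117)
st1 [ 141  122   44   45 1000] (156.20933532714844, 136.3746795654297) (21.650279998779297, 24.733043670654297)
s3 [ 94 151  44  40 926] (106.89141845703125, 165.3708038330078) (19.140060424804688, 23.706201553344727)
head top (array([ 0.45887202, -0.45730494,  0.10513928]), np.float64(0.00011571268731137488))
box [ 0.4422 -0.5076  0.042 ] [ 0.4352 -0.4079  0.042 ] 0.09993101723264412 yaw 0.06983861148071248
box [ 0.5291 -0.5021  0.09  ] [ 0.5223 -0.4013  0.09  ] 0.10109709832699208 yaw 0.06768508455225336
g0 [ 263   78   39   67 1489] c [0.4724 0.4675] ang 2.7684160696529116 ((472.6822204589844, 466.77734375), (35.629920959472656, 67.10625457763672), 54.25718688964844)
g1 [ 330  119   43   63 1554] c [0.4694 0.4606] ang 2.7655385110239052 ((469.8241882324219, 457.0400390625), (38.39655685424805, 68.0343017578125), 70.16787719726562)
s0 [ 372  148   44   60 1546] c [0.4673 0.4569] ang 2.7678783017095316 ((468.25518798828125, 453.05419921875), (46.352073669433594, 67.75857543945312), 69.61663055419922)
gate (array([0.47488143, 0.46860458, 0.07070337]), np.float64(0.00145440480567481))
tip2 (array([ 0.59196219, -0.0232549 ,  0.14871044]), np.float64(0.0005086323929581665))
tip3 (array([0.59966781, 0.11652073, 0.14832931]), np.float64(0.0004852046952826898))
```

```bash
python3 - <<'E'
from h import *
for n in ('g0','g1'):
    im,tp=load(n); hsv=cv2.cvtColor(im,cv2.COLOR_BGR2HSV); m=(hsv[...,1]<75).astype(np.uint8)
    c=proj('wrist',[.474,.465,.058],tp); y,x=np.mgrid[:384,:512]; m[np.hypot(x-c[0],y-c[1])>60]=0
    cs,_=cv2.findContours(m,cv2.RETR_EXTERNAL,cv2.CHAIN_APPROX_NONE); k=max(cs,key=cv2.contourArea)
    P=np.array([plane('wrist',q[0],.058,tp)[:2]*1000 for q in k],np.float32); print(n,cv2.minEnclosingCircle(P),cv2.fitEllipse(P))
xy=[(.409,.249),(.423,.093),(.437,-.09),(.431,-.278)]
for i,(x,y) in enumerate(xy):
    arm.movep([x+.08,y,.3],down(np.pi/2)); im,tp=shot(f'f{i}')
    hsv=cv2.cvtColor(cv2.medianBlur(im,3),cv2.COLOR_BGR2HSV)
    c=proj('wrist',[x,y,.05],tp); print(i,c.round())
    if i==0:
        u,v=c.astype(int)
        for d in range(-60,61,6): print((u+d,v),hsv[v,u+d],im[v,u+d])
a=np.vstack([np.hstack([cv2.imread(f'pics/f{i}.png')[0:260,110:400] for i in r]) for r in ((0,1),(2,3))]); cv2.imwrite('pics/f.png',a)
print(arm.read_time())
E
```

```text
g0 ((474.3468017578125, 469.1855163574219), 56.8197021484375) ((474.51971435546875, 469.2499084472656), (110.28218841552734, 112.3625717163086), 156.32762145996094)
g1 ((471.6078796386719, 463.57135009765625), 62.822269439697266) ((471.869873046875, 463.9479675292969), (111.34915924072266, 125.6460952758789), 153.9210968017578)
0 [252.  96.]
(np.int64(192), np.int64(96)) [ 20 109 131] [ 74 112 131]
(np.int64(198), np.int64(96)) [ 20 111 131] [ 74 112 131]
(np.int64(204), np.int64(96)) [ 20 110 130] [ 74 112 130]
(np.int64(210), np.int64(96)) [ 19 111 131] [ 74 111 130]
(np.int64(216), np.int64(96)) [ 20 110 130] [ 73 111 130]
(np.int64(222), np.int64(96)) [ 20 110 130] [ 73 111 130]
(np.int64(228), np.int64(96)) [ 20 111 129] [ 73 110 129]
(np.int64(234), np.int64(96)) [ 20 111 129] [ 73 111 129]
(np.int64(240), np.int64(96)) [ 19 114 114] [ 63  94 112]
(np.int64(246), np.int64(96)) [ 17 123 139] [ 73 110 139]
(np.int64(252), np.int64(96)) [ 17 123 137] [ 71 109 137]
(np.int64(258), np.int64(96)) [ 17 122 140] [ 73 111 141]
(np.int64(264), np.int64(96)) [ 15 148  76] [32 54 76]
(np.int64(270), np.int64(96)) [ 14 146  84] [36 59 84]
(np.int64(276), np.int64(96)) [ 14 147  83] [34 58 83]
(np.int64(282), np.int64(96)) [ 17 121 133] [ 70 106 133]
(np.int64(288), np.int64(96)) [ 17 120 134] [ 71 107 134]
(np.int64(294), np.int64(96)) [ 17 120 127] [ 64  97 123]
(np.int64(300), np.int64(96)) [ 20 110 127] [ 72 109 127]
(np.int64(306), np.int64(96)) [ 20 112 128] [ 72 108 127]
(np.int64(312), np.int64(96)) [ 20 112 128] [ 72 108 127]
1 [251.  96.]
2 [250.  96.]
3 [250.  96.]
14.8417
```

View pics/f.png

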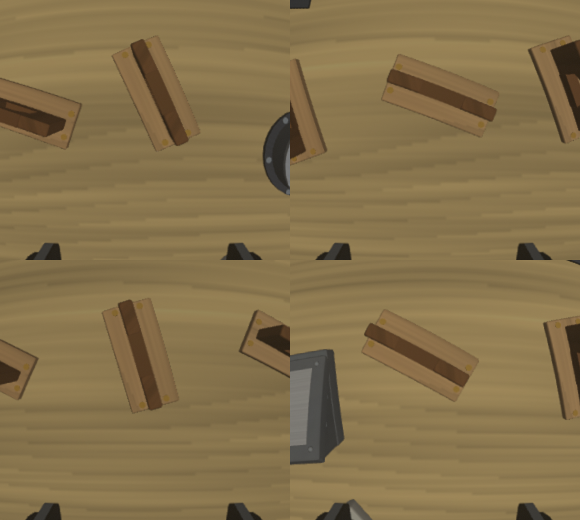

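```bash
cat >> h.py <<'E'
def rects(im,tp,xy):
    "fin-top rect at z=.084 and sole rect at z=.014 nearest xy: (centre, (long,short), angle of long side)"
    hsv=cv2.cvtColor(cv2.medianBlur(im,3),cv2.COLOR_BGR2HSV); out=[]
    H,S,V=cv2.split(hsv)
    fin=((H<=16)&(S>125)&(V<105)).astype(np.uint8)
    sole=(((H<=18)&(S>112))|(fin>0)).astype(np.uint8)
    sole=cv2.morphologyEx(sole,cv2.MORPH_OPEN,np.ones((3,3)))
    for m,z in ((fin,.084),(sole,.014)):
        N,L,S_,C=cv2.connectedComponentsWithStats(m); c=proj('wrist',[*xy,z],tp)
        ks=[k for k in range(1,N) if S_[k,4]>300]
        k=min(ks,key=lambda k:np.linalg.norm(C[k]-c)); v,u=np.nonzero(L==k)
        P=np.array([plane('wrist',q,z,tp)[:2]*1000 for q in zip(u,v)],np.float32)
        r=cv2.minAreaRect(P); B=cv2.boxPoints(r); e=[B[1]-B[0],B[2]-B[1]]; e.sort(key=np.linalg.norm); 
        out.append((np.array(r[0])/1000,(np.linalg.norm(e[1]),np.linalg.norm(e[0])),np.arctan(e[1][1]/e[1][0]),C[k]))
    return out
E
python3 - <<'E'
from h import *
xy=[(.409,.249),(.423,.093),(.437,-.09),(.431,-.278)]
for i in range(4):
    im,tp=load(f'f{i}')
    R0=rects(im,tp,xy[i])
    for r in R0: print(i,r[0].round(4),np.round(r[1],1),round(float(r[2]),3),r[3].round(1))
    if i>=2:
        d=np.array([np.cos(R0[1][2]),np.sin(R0[1][2])]); p=tp[0].copy(); p[:2]+=.06*d; arm.movep(p,tp[1]); im,t2=shot(f'ff{i}'); R1=rects(im,t2,xy[i])
        for k in (0,1): print(' tri',tri([ray('wrist',R0[k][3],tp),ray('wrist',R1[k][3],t2)]))
E
```

```text
0 [0.4053 0.2647] [107.9  15.6] 0.425 [268.9  91.9]
0 [0.4055 0.2659] [135.5  60.4] 0.429 [266.6  93. ]
1 [0.4212 0.103 ] [108.1  13.7] 1.21 [261.2  94.1]
1 [0.4222 0.1048] [135.8  60.5] 1.215 [260.5  95. ]
2 [ 0.4354 -0.0901] [108.1  13.9] 0.282 [250.   94.3]
2 [ 0.4347 -0.0903] [135.6  60.4] 0.286 [250.5  94.7]
 tri (array([ 0.43480418, -0.09060943,  0.02957151]), np.float64(7.602215804556168e-05))
 tri (array([ 0.43494563, -0.09044715, -0.00921015]), np.float64(6.59969142807397e-05))
3 [ 0.4293 -0.2907] [108.1  13.7] 1.07 [236.7  94.2]
3 [ 0.4279 -0.2938] [136.1  60.3] 1.068 [238.9  94.3]
 tri (array([ 0.42964144, -0.29157143,  0.05996991]), np.float64(8.793375857720214e-06))
 tri (array([ 0.42923245, -0.29157693,  0.00802409]), np.float64(4.397572796295648e-05))
```

```bash
cat > task.py <<'E'
from h import *
PSI=-0.056; PX=np.array([np.cos(PSI),np.sin(PSI)]); PY=np.array([-PX[1],PX[0]])
TIP={4:(.6084,.2565),3:(.6000,.1166),2:(.5923,-.0234),1:(.5848,-.1632)}
def peg(k): return np.array(TIP[k])+.052*PX
def look(xy,name):
    for j in range(3):
        arm.movep([xy[0]+.08,xy[1],.3],down(np.pi/2)); im,tp=shot(f'{name}_{j}')
        f,s=rects(im,tp,xy); c=.7*f[0]+.3*s[0]; d=np.linalg.norm(c-xy); xy=c
        print('look',c.round(4),np.round(f[1],1),np.round(s[1],1),round(float(f[2]),3))
        if d<.012: break
    assert 98<f[1][0]<118 and 10<f[1][1]<22 and 52<s[1][1]<70, 'size'
    return c,f[2]
def plan(c,a,pk):
    P=peg(pk); best=None
    for g in (a+np.pi/2,a-np.pi/2):
      for s in (1,-1):
        gxy=c+s*.037*np.array([np.cos(a),np.sin(a)])
        fa=a+s_ if False else a
        for k in (-2,-1,0,1,2):
            th=PSI+k*np.pi; rot=th-g
            if abs(rot)>np.pi: continue
            off=s*.037*np.array([np.cos(a+rot),np.sin(a+rot)])
            q0=arm.ik([*gxy,.114],down(g)); q1=arm.ik([*(P-.075*PX+off),.21],down(th)); q2=arm.ik([*(P+off),.18],down(th))
            if any(q is None for q in (q0,q1,q2)): continue
            cost=np.abs(np.array(q1)-q0).max()+.5*abs(q0[6])+.5*abs(q1[6])
            if best is None or cost<best[0]: best=(cost,gxy,g,off,th)
    return best
def hang(c,a,pk):
    b=plan(c,a,pk); print('plan',b); _,gxy,g,off,th=b; P=peg(pk)
    arm.move_gripper(.6,60)
    arm.movep([*gxy,.2],down(g)); arm.line_to([*gxy,.114],.12)
    arm.move_gripper(0,80); print('grip',arm.read_opening(),arm.read_finger_force(),arm.read_ft_force())
    assert .1<arm.read_opening()<.25
    arm.line_to([*gxy,.26],.2)
    # TCP z = float mid z + .072 (grasp 18 mm above the middle, TCP 54 above it)
    pre=P-.08*PX+off
    arm.movep([*pre,.26],down(th)); arm.line_to([*pre,.134+.072],.2)
    arm.line_to([*(P+off),.134+.072],.1); print('in',arm.read_ft_force(),arm.read_opening())
    arm.line_to([*(P+off),.1175+.072],.05); print('low',arm.read_ft_force())
    arm.move_gripper(.4); arm.line_to([*(P+off),.30],.15); print('t',arm.read_time())
E
sed -i '/fa=a+s_/d' task.py
python3 - <<'E'
from task import *
c,a=look(np.array([.405,.265]),'L4'); hang(c,a,4)
cv2.imwrite('pics/side1.png',snapshot('side')); 
E
```

```text
look [0.4051 0.2658] [108.4  13.8] [135.8  60.6] 0.422
plan (np.float64(1.1385873031938056), array([0.43884831, 0.280936  ]), np.float32(-1.148586), array([0.00207091, 0.036942  ], dtype=float32), -0.056)
grip 0.15470293335484836 77.9426996782422 [0.89905984 0.17407524 3.65348112]
in [-0.2440224   0.70088317 -1.79854453] 0.1506855218085569
low [-1.78345854  0.39182245  1.67867652]
t 26.7083
```

View pics/side1.png

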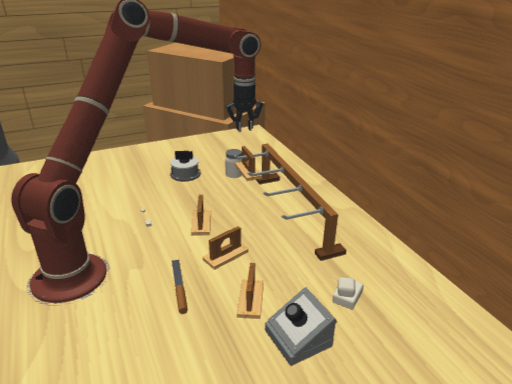

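The side view shows the float hanging on the +y peg at about (247,160), with the jar at (234,163) still in place. The other three still stand on the bench.

```bash
python3 - <<'E'
from task import *
for k,xy in ((3,(.4215,.1035)),(2,(.435,-.09)),(1,(.429,-.2915))):
    c,a=look(np.array(xy),f'L{k}'); hang(c,a,k)
arm.movep([.45,0,.4],down(np.pi/2))
cv2.imwrite('pics/side2.png',snapshot('side')); cv2.imwrite('pics/top2.png',snapshot('top'))
E
```

```text
look [0.4214 0.102 ] [108.2  13.7] [135.8  60.3] 1.208
plan (np.float64(0.6584866716713769), array([0.43452078, 0.13658845]), np.float32(-0.36258507), array([0.00207092, 0.036942  ], dtype=float32), -0.056)
grip 0.15259547952794653 78.63997031003237 [-0.2130563  -0.29443332  5.7780103 ]
in [-0.06888892 -0.74351036 -1.28882981] 0.15653400061665634
low [-1.78572787  0.70359462  2.63933706]
t 35.8167
look [ 0.4355 -0.0913] [108.1  13.7] [135.7  60.2] 0.283
plan (np.float64(0.8188855489858904), array([ 0.47099114, -0.08101904]), np.float32(-1.2882403), array([0.00207092, 0.036942  ], dtype=float32), -0.056)
grip 0.15116292526140335 78.56413073837757 [0.49975204 1.625717   4.29178857]
in [-0.2795819  -0.23151807 -3.09261177] 0.15468980738858923
low [-0.68289221  0.31595307  0.86141124]
t 45.6167
look [ 0.4295 -0.2921] [107.8  13.6] [135.5  60.1] 1.072
plan (np.float64(1.0313460811626736), array([ 0.44716461, -0.25958791]), np.float32(-0.49920225), array([0.00207092, 0.036942  ], dtype=float32), -0.056)
grip 0.15873004689789827 78.61670013517141 [0.73063016 1.80068878 5.2542454 ]
in [-0.42063304 -0.84314985 -1.53348663] 0.15424287620509122
low [-2.40988007  1.42202118  3.72701223]
t 55.0333
```

View pics/side2.png

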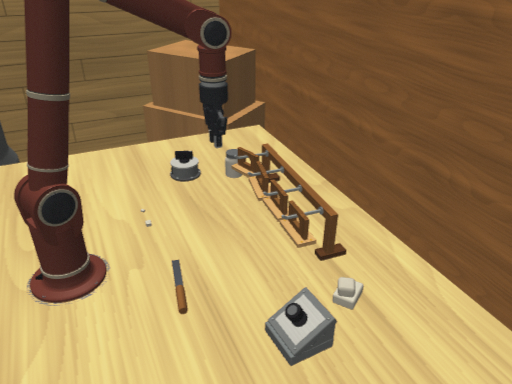

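The side view shows all four floats hanging in a row on the pegs, from (250,165) to (298,220), and the bench in front of the rack is clear. Next is the gate.

```bash
python3 - <<'E'
from h import *
c=np.array([.474,.468])
for j,dx in enumerate((.08,.08,.0)):
    arm.movep([c[0]+dx,c[1],.3],down(np.pi/2)); im,tp=shot(f'gg{j}')
    m=(im.max(2)<60).astype(np.uint8); N,L,S,C=cv2.connectedComponentsWithStats(m)
    s=proj('wrist',[*c,.1],tp); k=min([k for k in range(1,N) if S[k,4]>300],key=lambda k:np.linalg.norm(C[k]-s))
    v,u=np.nonzero(L==k); P=np.array([plane('wrist',q,.1,tp)[:2] for q in zip(u,v)])
    d=np.linalg.eigh(np.cov((P-P.mean(0)).T))[1][:,1]; d=d*np.sign(d[0]); e=np.array([-d[1],d[0]])
    t=P@d; w=P@e; 
    # the wing's two ends (outside the hub): their extents give length, centre and angle
    mid=(t.max()+t.min())/2; A=P[t>mid+.02].mean(0); B=P[t<mid-.02].mean(0)
    print(j,'cent',P.mean(0).round(4),'ang',np.arctan2(d[1],d[0]).round(3),'ends ctr',((A+B)/2).round(4),'ang',np.arctan2(*(A-B)[::-1]).round(3),'len',np.ptp(t).round(4), 'endwidth',np.ptp(w[t>mid+.025]).round(4),np.ptp(w[t<mid-.025]).round(4))
    px=np.array([np.array([u,v]).T[t>mid+.02].mean(0),np.array([u,v]).T[t<mid-.02].mean(0)]).mean(0)
    if j==1: R=[ray('wrist',px,tp)]
    if j==2: print(tri(R+[ray('wrist',px,tp)]))
    if j<1: c=(A+B)/2
for a0 in (-.37+np.pi/2,-.37-np.pi/2):
    for dz in (0,):
        print(a0,[None if (q:=arm.ik([*c,.147],down(a0-x))) is None else np.round(q,2)[[0,6]] for x in (0,.6,1.25)])
print(arm.read_time())
E
```

```text
0 cent [0.4736 0.47  ] ang -0.357 ends ctr [0.4749 0.4696] ang -0.356 len 0.0688 endwidth 0.0148 0.0149
1 cent [0.4736 0.4702] ang -0.355 ends ctr [0.4749 0.4697] ang -0.355 len 0.0688 endwidth 0.0146 0.015
2 cent [0.4679 0.4695] ang -0.329 ends ctr [0.4717 0.4692] ang -0.339 len 0.0719 endwidth 0.0158 0.0167
(array([0.47489437, 0.4696007 , 0.08667904]), np.float64(0.00022030992881710452))
1.2007963267948965 [array([-0.97,  0.62]), array([-1.04,  0.12]), array([-1.12, -0.4 ])]
-1.9407963267948967 [array([-0.27,  2.76]), array([-0.64,  2.68]), array([-0.73,  2.15])]
58.775
```

```bash
python3 - <<'E'
from h import *
c=[.4749,.4697]; t0=-.355+np.pi/2
arm.move_gripper(.6,60); arm.movep([*c,.22],down(t0)); arm.line_to([*c,.147],.1)
arm.move_gripper(0,50); print(arm.read_opening(),arm.read_ft_force())
for x in np.arange(.1,1.25,.1):
    arm.line_to([*c,.147],.05,down(t0-x)); f=arm.read_ft_force(); print(x.round(1),np.round(f,1),np.round(arm.read_wrist_torque(),2))
arm.move_gripper(.5); arm.line_to([*c,.25],.15)
arm.movep([c[0]+.08,c[1],.3],down(np.pi/2)); im,tp=shot('gafter'); print(arm.read_time())
cv2.imwrite('pics/ga.png',np.clip(im[30:200,150:400]*1.5,0,255).astype(np.uint8))
E
```

```text
0.1724132135526794 [-1.25618146 -1.17563543  4.95041425]
0.1 [-1.2 -1.1  4.1] [-0.34  0.24  0.23]
0.2 [-1.5 -1.6  4.8] [-0.32  0.28  0.29]
0.3 [-1.1 -1.4  5.1] [-0.34  0.23  0.24]
0.4 [-1.5 -2.   5.5] [-0.36  0.22  0.18]
0.5 [-0.8 -2.   5.1] [-0.35  0.11  0.08]
0.6 [-2.2 -1.6  5.8] [-0.31  0.14  0.03]
0.7 [-0.8 -1.4  5.1] [-0.22  0.14 -0.11]
0.8 [-0.9 -0.8  5. ] [-0.19  0.13 -0.19]
0.9 [-2.4 -1.4  5.2] [-0.22  0.12 -0.23]
1.0 [-1.6 -0.6  5.7] [-0.17  0.13 -0.21]
1.1 [-1.2 -1.6  5. ] [-0.18  0.13 -0.2 ]
1.2 [-1.3 -1.4  5.3] [-0.15  0.12 -0.12]
66.2833
```

View pics/ga.png

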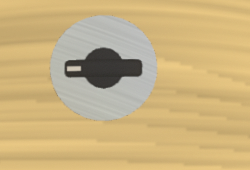

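The wing now lies level in the picture, with its mark at (75,68) on the left. It has turned 1.2 rad clockwise, so the gate is open. Next is the start knob.

```bash
python3 - <<'E'
from h import *
ps=.069; n=np.array([-.5*np.cos(ps),-.5*np.sin(ps),.866]); n/=np.linalg.norm(n); H=np.array([.4649,-.4569,.0947])
y=np.array([-np.sin(ps),np.cos(ps),0]); opts=[]
for s in (1,-1):
    q=Rot.from_matrix(np.c_[np.cross(s*y,-n),s*y,-n]).as_quat()
    iks=[arm.ik(H+(.054+d)*n,q) for d in (.09,0,.02)]; print(s,[None if k is None else np.round(k,2) for k in iks])
    if all(k is not None for k in iks): opts.append((abs(iks[1][6]),q))
q=min(opts,key=lambda o:o[0])[1]
at=lambda d:H+(.054+d)*n
arm.line_to([*arm.read_tool_pos()[:2],.4],.2)
arm.movep([.47,0,.42],down(np.pi/2)); arm.move_gripper(.9,60)
arm.movep(at(.12),q); arm.line_to(at(0),.08); print('at',arm.read_ft_force())
arm.move_gripper(0,80); print(arm.read_opening(),arm.read_ft_force())
for d in (.006,.012,.018): arm.line_to(at(d),.03); print(d,np.round(arm.read_ft_force(),1),arm.read_opening())
arm.move_gripper(.9); arm.line_to(at(.13),.1)
arm.movep([.54,-.44,.33],down(np.pi/2)); im,tp=shot('sta0'); arm.movep([.50,-.36,.33],down(np.pi/2)); im1,tp1=shot('sta1')
R=[]
for I,t in ((im,tp),(im1,tp1)):
    m=(I.max(2)<45).astype(np.uint8); cs,h=cv2.findContours(m,cv2.RETR_CCOMP,cv2.CHAIN_APPROX_NONE); s=proj('wrist',[.45,-.457,.12],t)
    e=[cv2.fitEllipse(c)[0] for c,g in zip(cs,h[0]) if g[3]>=0 and cv2.contourArea(c)>100]; e=min(e,key=lambda p:np.linalg.norm(s-p)); R.append(ray('wrist',e,t))
X,r=tri(R); print('head top',X,r,'pulled',(X-[.4589,-.4573,.1051])@n,arm.read_time())
arm.movep([.45,0,.42],down(np.pi/2))
a=np.hstack([snapshot('top')[60:300,60:460],snapshot('side')[100:340,112:512]]); cv2.imwrite('pics/end.png',a)
E
```

```text
1 [array([ 1.56,  0.78, -0.94,  1.84,  0.41,  0.47,  2.19]), array([ 1.42,  0.9 , -0.84,  1.83,  0.62,  0.34,  2.  ]), array([ 1.49,  0.91, -0.95,  1.84,  0.73,  0.41,  1.9 ])]
-1 [array([ 0.68,  0.65,  0.5 ,  1.87, -1.18,  0.84,  0.46]), array([ 0.8 ,  0.75,  0.21,  1.85, -1.23,  0.61,  0.5 ]), array([ 0.83,  0.72,  0.18,  1.86, -1.17,  0.61,  0.45])]
at [0.82235461 0.46627151 0.60443658]
0.4464313858805804 [-0.74850691  0.32948122  3.29895007]
0.006 [ 3.1 -2.8 -5.3] 0.4482985266920291
0.012 [-2.  -1.7  3.1] 0.4492630284433965
0.018 [-1.3 -2.1  5.1] 0.43952184374925657
head top [ 0.4497279  -0.45787077  0.12113408] 3.706721989650459e-05 pulled 0.018480730608808227 77.95
```

View pics/end.png

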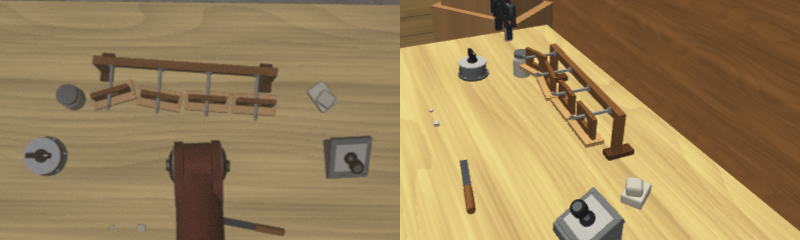

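The top view shows the start knob out (triangulated at 18.5 mm) and the gate turned. The +y float at (113,95) hangs yawed, so I'll look closer.

```bash
python3 - <<'E'
from h import *
arm.movep([.52,.24,.36],down(-np.pi/2)); im,tp=shot('v0')
t=cv2.imread('pics/top2.png')[90:190,110:270]
a=np.hstack([cv2.resize(im[0:200,100:400],(450,300)),cv2.resize(t,(350,300))]); cv2.imwrite('pics/v.png',np.clip(a*1.4,0,255).astype(np.uint8))
E
```

View pics/v.png

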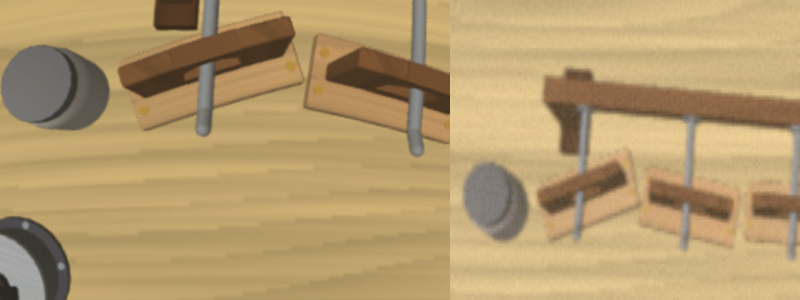

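The peg still runs through that float's eye near (208,60). It is only turned a little and clears the jar and its neighbour. Everything is in place, so I'll hand in.

```bash
python3 - <<'E'
from station import arm,ticket
print(ticket.finish_job())
E
```

```text
the job is handed in; nothing more can be done
None
```

I handed the job in: all four floats hang on their pegs (the +y one slightly turned but clear of the jar), the gate knob was turned clockwise to its open stop, the start knob was then pulled 18 mm out and let go, and the robot did not touch the jar or the plaster lump.

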